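# Make up the hand-wash and machine-wash kits

## Robot

A 6-joint arm with a two-finger parallel gripper is mounted at the origin on the work surface. World frame = base frame: x ahead of the robot, y to its left, z up, the work surface at z = 0. Lengths are in m, angles in rad, forces in N, time in s.
With the tool pointing down it reaches from about 0.375 to 0.975 m from the base axis. Payload 3.8 kg.
Tool frame: the origin (TCP) lies at the very end of the fingers, on their centre line; the grasp point (between the pads) lies 19 mm behind it; z points along the fingers, y is the direction in which the jaws open and shut (so a half turn about z gives the same grasp; the last joint's range is limited). The gripper opens to 85 mm and grips with 20 to 120 N. Pads are 22 mm wide; open, the fingers measure 114 mm over their backs; the gripper's body (76 mm by 85 mm) begins 54 mm behind the grasp point. The pads swing forward as they close: fully open they stand 13 mm farther back than shut.
Start: joints at [1.113, 0.264, 1.604, -0, 1.274, -0.037], TCP at [0.276, 0.616, 0.231] pointing down, gripper open.
Joint ranges: [-2.63, 2.63], [-0.94, 2.18], [0.31, 2.57], [-1.31, 4.45], [0, 2.66], [-2.55, 2.55]. Speed limits (rad/s): [2.57, 2.57, 3.14, 3.14, 3.14, 3.14].

## Interface

Orientations are given as a rotation vector (axis times angle).
In Python, from workcell import read_state, read_camera, camera_info, finish_job gives the robot as it stands. The module is installed in compiled form; this text tells all that it offers.
- The arm moves only by the tool play_rows, never from a script. Its argument "motion" is a list of rows, each a list of 5 numbers: the shift along the tool's x, y, z in units of 1000 mm (1.0 is 1000 mm), then the turn about the tool's z in units of 2 pi rad (1.0 is 2 pi rad), then the finger opening in mm, from 0 to 85.4. A call has 1 to 5 rows; each row shifts and turns the commanded pose from where the row before left it, along the tool's axes as they then stand; what a row does not reach is not made up. A row lasts 1/8 s, in which the tool goes at most 62.5 mm and 10.7 degrees, less where a joint would pass 70% of its speed; a pose out of reach is approached as far as the arm can. A call with a number of a shift or a turn outside -1 to 1 is refused whole. A call with a gripper value outside its range is refused whole. The fingers move at their own pace and stop on an object; "squeeze" is the grip in N (left out, the last holds). Time passes only in rows, so rows that do not move let the fingers close. It gives the time, the measured TCP pose, the force and the opening at its end, in the units of the state.
- read_state(): the state, without advancing time (a new reading comes with each control period).
- read_camera(name): name is "scene" or "side" or "wrist"; returns the picture (420x560x3 uint8, red, green, blue); there is no depth.
- camera_info(name): a dict with "intrinsics" (3x3 intrinsics, pixels), "dist_coeffs" ([k1, k2, p1, p2, k3] as OpenCV has them; the pictures are not rectified), "pose" (4x4, takes a point from camera to world coordinates). Camera axes: x right, y down, z forward; pixel columns grow to the right and rows downward; lengths in m; the calibration is good to about 2 mm. A picture is of the moment at which its call begins: read the wrist's pose just before it. camera_info takes no time and is no camera call; for the wrist camera it gives the pose at the moment of the call.
- finish_job(): hands the job in, once; it reports no verdict.
The state is a dict: "time": time; "q": joint angles; "joint_vel": joint speeds; "joint_torque": joint torques, N m; "tool_pos": TCP position; "tcp_rot": TCP orientation; "wrist_force": force on the tool from outside, world axes, zero at the start; "torque": the same for the moment, N m; "width": opening from 0.0 (shut) to 1.0 (fully open).
Only numpy, scipy, OpenCV 4.12 (cv2) and the standard library are available. Lean on these libraries where they do the work, as an engineer would, in place of code of your own. Each camera call takes 0.05 s, during which the arm holds its last target. There are 200 camera calls.

## Task

Make up two laundry kits in the grey trays for the next guests. The machine-wash kit is the three-compartment tray: the larger lidded jar goes in its middle compartment, the round bottle and the open measuring cup in its two end compartments, either way round; the hand-wash kit is the two-compartment tray: the soap carton in one compartment and the nail brush, bristles down, in the other. Everything stands upright and flat on its compartment's floor, and the small jar, the square flask and the wooden spool stay standing where they are.

Things in the scene. Friction and masses are not known exactly. Their poses are not given: they have to be found in the camera images.
- tray3: Dark grey plastic tray with three compartments in a row, fixed to the worktop (anti-slip, it does not move). Outer size 100 (its x) x 260 (its y) x 20 high; all walls and dividers 5 thick and 20 high, floor 5 thick. Origin: centre of its underside; z up. Compartment centres at y = -85, 0 and +85 mm, each 90 (x) by 80 (y) inside. Its yaw varies up to 0.28 rad.
- tray2: Dark grey plastic tray with two compartments side by side, fixed to the worktop (it does not move). Outer size 100 (its x) x 185 (its y) x 20 high; all walls and the divider 5 thick and 20 high, floor 5 thick. Origin: centre of its underside; z up. Compartment centres at y = -45 and +45 mm, each 90 (x) by 85 (y) inside. Its yaw varies up to 0.28 rad.
- bottle: Round white plastic travel bottle with a narrower grey cap, standing: body 40 in diameter and straight up to 52 mm, then a shoulder; cap 24 in diameter, 78 high in all; 56 to 112 g. Origin: centre of its underside; z up. 
- jar: The larger of two lidded jars, amber glass with an aluminium lid, standing: glass 54 in diameter, lid 56 in diameter from 36 mm up to the top at 50 mm; 110 to 225 g. Origin: centre of its underside; z up. 
- cup: Open white plastic measuring cup with two thin grey rings round it, straight-sided, 54 in outer diameter, wall 3, 56 high, empty, mouth up; 35 to 70 g. Origin: centre of its underside; z up. 
- carton: Small plain cardboard soap carton with a pale paper band, lying flat: 62 (its x) x 42 (its y) x 46 high; 75 to 155 g. Origin: centre of its underside; z up. 
- brush: Wooden nail brush, bristles down: 70 (its x) x 38 (its y) x 44 high; the wooden back is the top 28 mm (edges rounded 4), the white bristle block below is rigid, 64 x 33 x 16; 50 to 100 g. Origin: centre of its underside; z up. 
- small_jar: The smaller lidded jar, amber glass with an aluminium lid, 36 in diameter, 35 high, loose; not part of a kit, to be left standing where it is. Origin: centre of its underside; z up. 
- flacon: Square clear-glass flask with a steel neck and a small round black cap, 44 (its x) x 30 (its y), 73 high with its cap, loose; not part of a kit, to be left standing where it is. Origin: centre of its underside; z up. 
- spool: Wooden thread spool without thread, standing on end, flanges 38 in diameter, 44 high, waist 26, loose; not part of a kit, to be left standing where it is. Origin: centre of its underside; z up. 

How it is judged:
At the end, for the whole second after the job is handed in: Large jar mid, bottle and cup at the ends of the three-part tray; carton and brush one each in the two-part tray; all flat on the floor (4 mm), upright (0.12 rad), inside their compartments, at rest. Small jar, flask and spool upright within 30 mm of their starts (z of bottle in the frame of tray3 between 0.001 and 0.009 m and angle between each of bottle, cup, jar, carton, brush's own z axis and vertical below 0.12 rad and linear speed of each of bottle, cup, jar, carton, brush below 0.02 m/s and angular speed of each of bottle, cup, jar, carton, brush below 0.2 rad/s and z of cup in the frame of tray3 between 0.001 and 0.009 m and z of jar in the frame of tray3 between 0.001 and 0.009 m and z of carton in the frame of tray2 between 0.001 and 0.009 m and z of brush in the frame of tray2 between 0.001 and 0.009 m and x of jar in the frame of tray3 between -0.045 and 0.045 m and y of jar in the frame of tray3 between -0.04 and 0.04 m and (((x of bottle in the frame of tray3 between -0.045 and 0.045 m and y of bottle in the frame of tray3 between 0.045 and 0.125 m) and (x of cup in the frame of tray3 between -0.045 and 0.045 m and y of cup in the frame of tray3 between -0.125 and -0.045 m)) or ((x of bottle in the frame of tray3 between -0.045 and 0.045 m and y of bottle in the frame of tray3 between -0.125 and -0.045 m) and (x of cup in the frame of tray3 between -0.045 and 0.045 m and y of cup in the frame of tray3 between 0.045 and 0.125 m))) and (((x of carton in the frame of tray2 between -0.045 and 0.045 m and y of carton in the frame of tray2 between 0.0025 and 0.0875 m) and (x of brush in the frame of tray2 between -0.045 and 0.045 m and y of brush in the frame of tray2 between -0.0875 and -0.0025 m)) or ((x of carton in the frame of tray2 between -0.045 and 0.045 m and y of carton in the frame of tray2 between -0.0875 and -0.0025 m) and (x of brush in the frame of tray2 between -0.045 and 0.045 m and y of brush in the frame of tray2 between 0.0025 and 0.0875 m))) and distance of each of small_jar, flacon, spool from where it was at the start of the episode below 0.03 m and angle between each of small_jar, flacon, spool's own z axis and vertical below 0.15 rad); the robot touches nothing.
It fails at once if the small jar was shoved out of its place or knocked over (distance of small_jar from where it was at the start of the episode above 0.03 m or angle between small_jar's own z axis and vertical above 0.6 rad).
It fails at once if the square flask was shoved out of its place or knocked over (distance of flacon from where it was at the start of the episode above 0.03 m or angle between flacon's own z axis and vertical above 0.6 rad).
It fails at once if the spool was shoved out of its place or knocked over (distance of spool from where it was at the start of the episode above 0.03 m or angle between spool's own z axis and vertical above 0.6 rad).
It also fails if it takes over 128 s, if anything falls off the work surface, if the arm or the gripper's body presses on something with over 40 N, if the wrist force passes 120 N, or if a joint passes its speed limit or range.

## Working session

There is one attempt and no reset: what is moved stays moved. The work goes in short steps, Python scripts to look and compute and a tool call to move; the robot and the scene stay as the last step left them, time stands still between calls to the robot, and variables do not carry over. Pictures are saved under pics/ and viewed, about 12 in all and at most 16, crops included, and the job is handed in when it is done.

Besides the shell and the picture viewer there is one more tool, called after "Call:" by a JSON object that holds its "fn" and its "kwargs". play_rows: Moves the arm, as the interface text tells. Shifts and turns lie within -1 to 1; 1 stands for 1000 mm of shift or 2 pi rad of turn. Its arguments: {"type":"object","properties":{"motion":{"type":"array","items":{"type":"array","items":{"type":"number"}}},"squeeze":{"type":"number"}},"required":["motion"]}

```bash
mkdir -p pics
cat > h.py <<'E'
import numpy as np, cv2
from scipy.spatial.transform import Rotation as R
from workcell import read_state, read_camera, camera_info, finish_job
def snap(n,f):
    i=camera_info(n); im=read_camera(n); cv2.imwrite(f'pics/{f}.png',im[:,:,::-1]); np.savez(f'pics/{f}.npz',K=i['intrinsics'],D=i['dist_coeffs'],T=i['pose']); return im
def px2w(f,px,z):
    d=np.load(f'pics/{f}.npz'); p=cv2.undistortPoints(np.array(px,float).reshape(-1,1,2),d['K'],d['D']).reshape(-1,2)
    r=np.c_[p,np.ones(len(p))]@d['T'][:3,:3].T; o=d['T'][:3,3]; z=np.broadcast_to(z,len(p))
    return o+r*((z-o[2])/r[:,2])[:,None]
def w2px(f,P):
    d=np.load(f'pics/{f}.npz'); Ti=np.linalg.inv(d['T'])
    return cv2.projectPoints(np.array(P,float).reshape(-1,1,3),cv2.Rodrigues(Ti[:3,:3])[0],Ti[:3,3],d['K'],d['D'])[0].reshape(-1,2)
E
python3 - <<'E'
from h import *
s=read_state(); print(s); print(R.from_rotvec(s['tcp_rot']).as_matrix().round(3))
for n in ['scene','side','wrist']:
    im=snap(n,n+'0'); print(n,camera_info(n)['pose'].round(3) if hasattr(camera_info(n)['pose'],'round') else camera_info(n)['pose'])
E
```

```text
{'time': 0.0, 'q': array([ 1.11310818e+00,  2.64775687e-01,  1.60538323e+00,  4.14998934e-06,
        1.27371192e+00, -3.68880227e-02]), 'joint_vel': array([ 0.00043061, -0.00179152,  0.0002914 , -0.00033282,  0.00086883,
       -0.00110511]), 'joint_torque': array([ 1.15151906e-03, -5.15143204e+01, -3.67299736e+01, -2.75940656e-04,
        1.34132768e-02, -2.11412788e-05]), 'tool_pos': array([0.27539709, 0.61545321, 0.22994187]), 'tcp_rot': array([-0.65600946, -3.07176111,  0.00346756]), 'wrist_force': array([ 0.08810704, -0.14028235, -0.19806578]), 'torque': array([ 0.01863758,  0.00230599, -0.04165678]), 'width': 1.0008678866719447}
[[-0.913  0.408 -0.001]
 [ 0.408  0.913 -0.002]
 [ 0.    -0.002 -1.   ]]
scene [[-0.8    0.316 -0.511  1.175]
 [ 0.601  0.434 -0.671  0.811]
 [ 0.01  -0.844 -0.537  0.688]
 [ 0.     0.     0.     1.   ]]
side [[ 0.851 -0.284  0.443 -0.025]
 [-0.526 -0.441  0.727 -0.936]
 [-0.011 -0.851 -0.524  0.696]
 [ 0.     0.     0.     1.   ]]
wrist [[ 0.409  0.867  0.284  0.202]
 [ 0.913 -0.387 -0.131  0.648]
 [-0.004  0.313 -0.95   0.373]
 [ 0.     0.     0.     1.   ]]
```

View pics/scene0.png

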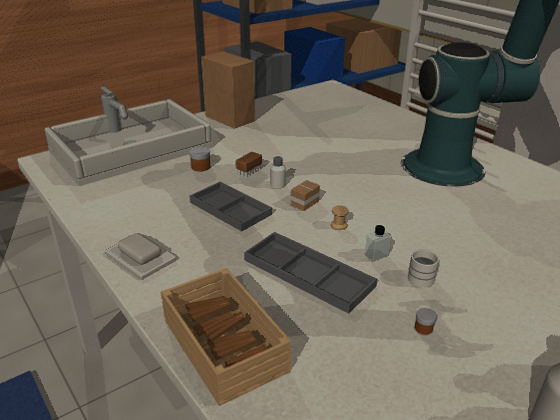

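View pics/side0.png

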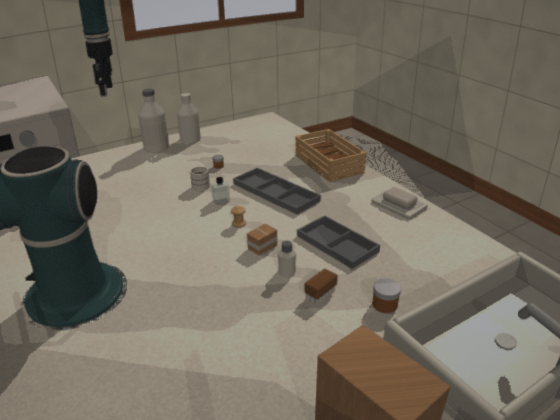

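The scene view shows the bottle (278,161), jar (200,153), cup (425,256), carton (306,186), brush (249,159), tray3 around (310,268) and tray2 around (231,205). The side view shows the same items. I'll localise roughly from both cameras and compare.

Run:
```python
from h import *
N=['bottle','jar','cup','carton','brush','sjar','flacon','spool']
z=[.078,.05,.056,.046,.044,.035,.073,.044]
a=px2w('scene0',[(278,160),(200,153),(425,256),(306,186),(249,159),(425,315),(380,230),(340,210)],z)
b=px2w('side0',[(287,246),(386,288),(200,174),(263,234),(321,280),(218,158),(220,181),(238,211)],z)
for n,p,q in zip(N,a,b): print(n,p.round(3)[:2],q.round(3)[:2])
for f,t3,t2 in [('scene0',[(246,252),(273,235),(376,281),(352,303)],[(190,199),(222,184),(272,210),(241,226)]),('side0',[(233,180),(249,171),(320,196),(303,207)],[(297,236),(328,219),(378,245),(347,263)])]:
  for t in (t3,t2):
    p=px2w(f,t,.02)[:,:2]; print(f,p.round(3).tolist(),p.mean(0).round(3))
    for i in range(4): e=p[(i+1)%4]-p[i]; print('  edge',np.linalg.norm(e).round(3),np.arctan2(e[1],e[0]).round(2))
s=read_state();T=np.eye(4);T[:3,:3]=R.from_rotvec(s['tcp_rot']).as_matrix();T[:3,3]=s['tool_pos'];print((np.linalg.inv(T)@camera_info('wrist')['pose']).round(3)); print(camera_info('wrist')['intrinsics'])
```

```text
bottle [ 0.447 -0.172] [ 0.433 -0.193]
jar [ 0.558 -0.374] [ 0.544 -0.392]
cup [0.435 0.299] [0.428 0.273]
carton [ 0.437 -0.071] [ 0.435 -0.082]
brush [ 0.465 -0.277] [ 0.453 -0.294]
sjar [0.546 0.398] [0.536 0.385]
flacon [0.461 0.198] [0.445 0.171]
spool [0.442 0.058] [0.435 0.047]
scene0 [[0.685, 0.039], [0.603, 0.021], [0.534, 0.267], [0.615, 0.286]] [0.609 0.153]
  edge 0.084 -2.93
  edge 0.255 1.84
  edge 0.084 0.23
  edge 0.257 -1.3
scene0 [[0.675, -0.221], [0.573, -0.24], [0.544, -0.064], [0.64, -0.05]] [ 0.608 -0.144]
  edge 0.103 -2.96
  edge 0.178 1.74
  edge 0.097 0.15
  edge 0.175 -1.37
side0 [[0.52, 0.25], [0.588, 0.276], [0.681, 0.031], [0.608, 0.007]] [0.599 0.141]
  edge 0.073 0.37
  edge 0.262 -1.21
  edge 0.077 -2.82
  edge 0.258 1.92
side0 [[0.519, -0.101], [0.629, -0.079], [0.661, -0.237], [0.555, -0.253]] [ 0.591 -0.167]
  edge 0.112 0.2
  edge 0.162 -1.37
  edge 0.107 -2.99
  edge 0.156 1.8
[[-0.    -0.95  -0.313  0.081]
 [ 1.     0.    -0.002 -0.001]
 [ 0.002 -0.313  0.95  -0.143]
 [ 0.     0.     0.     1.   ]]
[[302.03560975   0.         274.64731097]
 [  0.         302.03560975 217.44901905]
 [  0.           0.           1.        ]]
```

```bash
cat >> h.py <<'E'
def yaw(s=None):
    s=s or read_state(); m=R.from_rotvec(s['tcp_rot']).as_matrix(); return np.arctan2(m[1,1],m[0,1])
def plan(wps,start=None):
    """wps: (x,y,z,yaw of tool y, grip mm) ; prints rows (tool axes, units of the interface), assuming shift then turn in a row"""
    s=read_state(); p,a=(np.array(s['tool_pos']),yaw(s)) if start is None else (np.array(start[:3]),start[3])
    for w in wps:
        t=np.array(w[:3],float); da=(w[3]-a+np.pi/2)%np.pi-np.pi/2
        n=max(1,int(np.ceil(max(np.linalg.norm(t-p)/.060,abs(da)/np.radians(10.4)))))
        out=[]
        for i in range(n):
            d=(t-p)/(n-i); ty=np.array([np.cos(a),np.sin(a),0]); tx=np.array([-np.sin(a),np.cos(a),0])
            r=[round(float(d@tx),4),round(float(d@ty),4),round(float(-d[2]),4)]
            th=round(float(-((w[3]-a+np.pi/2)%np.pi-np.pi/2)/(n-i)/2/np.pi),4)
            p=p+r[0]*tx+r[1]*ty-np.array([0,0,r[2]]); a-=th*2*np.pi
            out.append(r+[th,w[4]])
        print(out)
    return p,a
E
python3 - <<'E'
from h import *
s=read_state(); m=R.from_rotvec(s['tcp_rot']).as_matrix(); print(yaw())
a=yaw(); print('tx', m[:,0], [-np.sin(a),np.cos(a)])
plan([(.47,.2,.30,.25,85)])
plan([(.5,-.2,.30,.25,85)],(.47,.2,.30,.25))
E
```

```text
1.1500004694514885
tx [-9.12764078e-01  4.08487128e-01  7.04775590e-05] [np.float64(-0.9127641320254577), np.float64(0.4084870123857219)]
[[-0.0434, -0.0375, -0.0087, 0.0179, 85], [-0.0474, -0.0324, -0.0087, 0.0179, 85], [-0.0507, -0.0268, -0.0087, 0.0179, 85], [-0.0534, -0.021, -0.0087, 0.0179, 85], [-0.0554, -0.0149, -0.0087, 0.0179, 85], [-0.0567, -0.0086, -0.0088, 0.0179, 85], [-0.0573, -0.0021, -0.0087, 0.0179, 85], [-0.0571, 0.0043, -0.0088, 0.0179, 85]]
[[-0.0564, -0.01, -0.0, -0.0, 85], [-0.0564, -0.01, -0.0, -0.0, 85], [-0.0564, -0.01, -0.0, -0.0, 85], [-0.0564, -0.01, -0.0, -0.0, 85], [-0.0565, -0.01, -0.0, -0.0, 85], [-0.0564, -0.0099, -0.0, -0.0, 85], [-0.0565, -0.01, -0.0, -0.0, 85]]
```

Call:
{"fn": "play_rows", "kwargs": {"motion": [[-0.043,-0.038,-0.009,0.018,85],[-0.047,-0.032,-0.009,0.018,85],[-0.051,-0.027,-0.009,0.018,85],[-0.053,-0.021,-0.009,0.018,85],[-0.055,-0.015,-0.009,0.018,85]]}}

```text
time: 0.78
tool_pos: [0.3962, 0.3548, 0.2763]
tcp_rot: [1.492, 2.765, -0.0]
wrist_force: [0.1, 0.3, -0.2]
width: 0.996
```

Call:
{"fn": "play_rows", "kwargs": {"motion": [[-0.057,-0.009,-0.009,0.018,85],[-0.057,-0.002,-0.009,0.018,85],[-0.057,0.004,-0.009,0.018,85],[0,0,0,0,85]]}}

```text
time: 1.27
tool_pos: [0.4692, 0.1972, 0.304]
tcp_rot: [1.94, 2.469, 0.001]
wrist_force: [0.3, 0.7, 0.5]
width: 0.996
```

Run:
```python
from h import *
im=snap('wrist','w1'); cv2.imwrite('pics/w1b.png',cv2.resize(im[:,:,::-1],(784,588),interpolation=cv2.INTER_CUBIC))
print(read_state()['tool_pos'],yaw())
```

```text
[0.46824661 0.19888406 0.30346933] 0.24165487441050376
```

View pics/w1b.png

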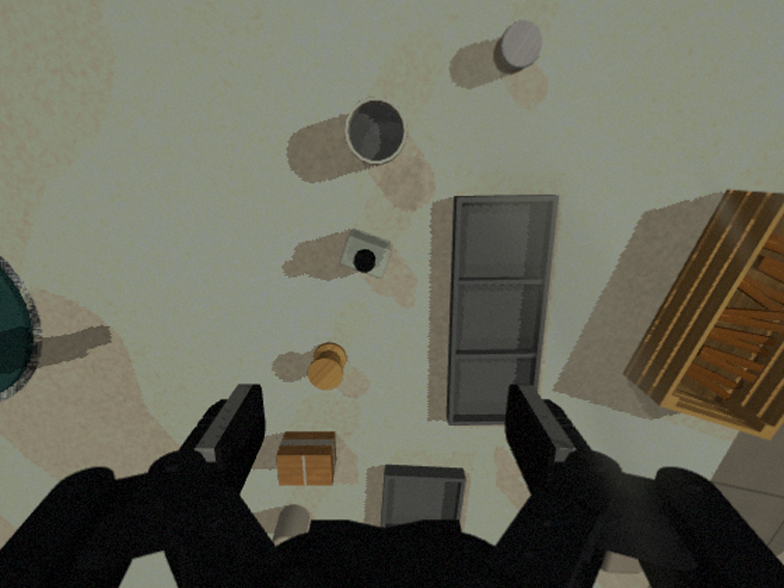

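The wrist view (784 px scale) shows the cup mouth centre at (376,131), tray3's rim corners at (455,197), (557,195), (537,424), (448,424), and the carton's top face at about (306,470).

Run:
```python
from h import *
f=lambda l:np.array(l,float)/1.4
P=px2w('w1',f([(376,131),(346,131),(406,131),(521,45),(364,260),(326,373)]),[.056,.056,.056,.035,.073,.044]); print(P.round(4))
c=px2w('w1',f([(455,197),(557,195),(537,424),(448,424)]),.02)[:,:2]; print(c.round(4),c.mean(0))
for i in range(4): e=c[(i+1)%4]-c[i]; print(np.linalg.norm(e).round(3),np.arctan2(e[1],e[0]).round(3))
c=px2w('w1',f([(277,457),(335,456),(333,485),(277,485)]),.046)[:,:2]; print(c.round(4),c.mean(0))
for i in range(4): e=c[(i+1)%4]-c[i]; print(np.linalg.norm(e).round(3),np.arctan2(e[1],e[0]).round(3))
plan([(.5,-.18,.30,.2,85)])
```

```text
[[0.4363 0.2992 0.056 ]
 [0.4114 0.2931 0.056 ]
 [0.4613 0.3053 0.056 ]
 [0.5399 0.3956 0.035 ]
 [0.4512 0.1909 0.073 ]
 [0.4392 0.0559 0.044 ]]
[[0.5242 0.2614]
 [0.6206 0.2868]
 [0.692  0.036 ]
 [0.5906 0.0113]] [0.60685754 0.14885783]
0.1 0.257
0.261 -1.293
0.104 -2.903
0.259 1.83
[[ 0.4059 -0.0601]
 [ 0.4695 -0.0433]
 [ 0.4754 -0.0833]
 [ 0.4121 -0.0986]] [ 0.44073975 -0.07134154]
0.066 0.258
0.04 -1.426
0.065 -2.905
0.039 1.731
[[-0.0536, -0.0085, 0.0005, 0.0009, 85], [-0.0537, -0.0083, 0.0005, 0.001, 85], [-0.0537, -0.0079, 0.0005, 0.0009, 85], [-0.0538, -0.0076, 0.0005, 0.001, 85], [-0.0538, -0.0073, 0.0005, 0.0009, 85], [-0.0539, -0.0069, 0.0005, 0.001, 85], [-0.054, -0.0067, 0.0005, 0.0009, 85]]
```

Run:
```python
from h import *
e=plan([(.436,.299,.13,.26,85),(.436,.299,.024,.26,85)])
```

```text
[[0.0262, -0.0018, 0.0434, -0.0007, 85], [0.0262, -0.0017, 0.0434, -0.0007, 85], [0.0263, -0.0016, 0.0433, -0.0008, 85], [0.0263, -0.0015, 0.0434, -0.0007, 85]]
[[-0.0, -0.0, 0.053, -0.0, 85], [-0.0, -0.0, 0.053, -0.0, 85]]
```

Call:
{"fn": "play_rows", "kwargs": {"motion": [[0.026,-0.002,0.043,-0.001,85],[0.026,-0.002,0.043,-0.001,85],[0.026,-0.002,0.043,-0.001,85],[0.026,-0.001,0.043,0,85],[0,0,0,0,85]]}}

```text
time: 1.95
tool_pos: [0.4298, 0.2996, 0.1267]
tcp_rot: [-1.901, -2.496, 0.014]
wrist_force: [-0.6, -0.3, 0.7]
width: 0.994
```

Run:
```python
from h import *
snap('wrist','w2')
plan([(.436,.299,.024,.26,85)])
im=cv2.imread('pics/w2.png'); 
for q in w2px('w2',[(.4363+.027*np.cos(t),.2992+.027*np.sin(t),.056) for t in np.linspace(0,6.28,24)]): cv2.circle(im,tuple(int(v) for v in q.round()),1,(0,0,255),-1)
cv2.imwrite('pics/w2b.png',im)
```

```text
[[-0.0009, 0.0018, 0.0526, 0.0006, 85], [-0.0009, 0.0018, 0.0527, 0.0007, 85]]
```

View pics/w2b.png

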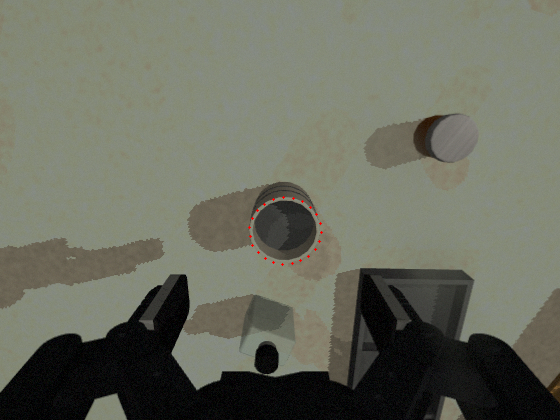

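The overlay of the predicted rim matches the cup (286,230). The flask is clear of the fingers, so I'm going down to grasp.

Call:
{"fn": "play_rows", "kwargs": {"motion": [[-0.001,0.002,0.052,0.001,85],[-0.001,0.002,0.052,0,85],[0,0,0,0,85],[0,0,0,0,45],[0,0,0,0,45]], "squeeze": 30}}

```text
time: 2.62
tool_pos: [0.4417, 0.2999, 0.0311]
tcp_rot: [1.916, 2.487, 0.009]
wrist_force: [-0.9, -0.4, 4.4]
width: 0.631
```

Call:
{"fn": "play_rows", "kwargs": {"motion": [[0,0,0,0,45],[0,0,0,0,45],[0,0,0,0,45]]}}

```text
time: 3.0
tool_pos: [0.4417, 0.2999, 0.0311]
tcp_rot: [1.916, 2.487, 0.009]
wrist_force: [-0.2, -0.3, 6.0]
width: 0.633
```

Call:
{"fn": "play_rows", "kwargs": {"motion": [[0,0,-0.04,0,45],[0,0,-0.05,0,45],[0,0,0,0,45]]}}

```text
time: 3.38
tool_pos: [0.4436, 0.3012, 0.1246]
tcp_rot: [1.914, 2.485, 0.02]
wrist_force: [0.3, 0.4, -0.3]
width: 0.631
```

Run:
```python
from h import *
s=read_state(); print(s['tool_pos'],yaw(),s['wrist_force'],s['width'])
plan([(.584,.231,.115,.265,45),(.584,.231,.039,.265,45)])
```

```text
[0.44356266 0.3011932  0.1245717 ] 0.2578409452327818 [ 0.29530987  0.35802132 -0.25254446] 0.6308754074171199
[[-0.0346, 0.0393, 0.0032, -0.0004, 45], [-0.0346, 0.0392, 0.0032, -0.0004, 45], [-0.0348, 0.0391, 0.0032, -0.0003, 45]]
[[0.0, 0.0, 0.038, -0.0, 45], [0.0, 0.0, 0.038, -0.0, 45]]
```

Call:
{"fn": "play_rows", "kwargs": {"motion": [[-0.035,0.039,0.003,0,45],[-0.035,0.039,0.003,0,45],[-0.035,0.039,0.003,0,45],[0,0,0,0,45],[0,0,0,0,45]]}}

```text
time: 4.0
tool_pos: [0.5783, 0.2265, 0.108]
tcp_rot: [-1.918, -2.487, 0.001]
wrist_force: [-1.0, 0.1, -0.2]
width: 0.633
```

Run:
```python
from h import *
s=read_state(); print(s['tool_pos'],yaw(),s['wrist_force'],s['width'])
plan([(.584,.231,.039,.265,45)])
snap('wrist','w3')
```

```text
[0.57831973 0.22650194 0.10800664] 0.2569845152398773 [-1.0106867   0.12200575 -0.2077333 ] 0.6327320921802273
[[0.0015, 0.0033, 0.0345, -0.0006, 45], [0.0014, 0.0033, 0.0345, -0.0007, 45]]
```

View pics/w3.png

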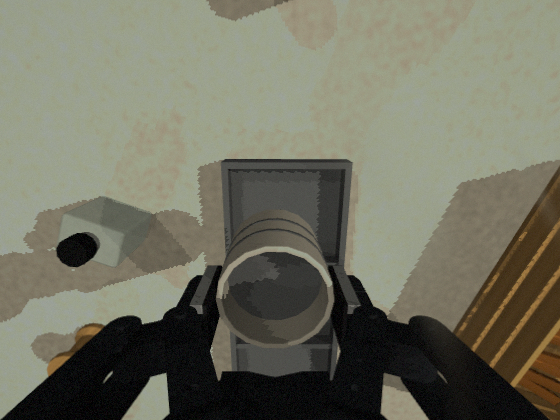

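The cup is held upright over the end compartment, so I'm lowering it.

Call:
{"fn": "play_rows", "kwargs": {"motion": [[0.002,0.003,0.034,0,45],[0.002,0.003,0.034,0,45],[0,0,0,0,45]]}}

```text
time: 4.42
tool_pos: [0.5809, 0.2324, 0.0383]
tcp_rot: [-1.914, -2.488, 0.006]
wrist_force: [-1.2, 0.4, -0.3]
width: 0.626
```

Run:
```python
from h import *
s=read_state(); print(s['tool_pos'],yaw(),s['wrist_force'],s['width'])
```

```text
[0.58085849 0.23242822 0.03832231] 0.25949775513105106 [-1.15499165  0.40261803 -0.26879278] 0.6255480409938078
```

Down 2 mm more, open to 72 mm, and rise.

Call:
{"fn": "play_rows", "kwargs": {"motion": [[0,0,0.002,0,45],[0,0,0,0,72],[0,0,0,0,72],[0,0,0,0,72]]}}

```text
time: 4.92
tool_pos: [0.5841, 0.2322, 0.039]
tcp_rot: [1.917, 2.488, 0.001]
wrist_force: [0.1, -0.0, 0.4]
width: 0.842
```

Call:
{"fn": "play_rows", "kwargs": {"motion": [[0,0,-0.03,0,72],[0,0,-0.06,0,85],[0,0,-0.06,0,85],[0,0,-0.05,0,85],[0,0,0,0,85]]}}

```text
time: 5.55
tool_pos: [0.5871, 0.2332, 0.2455]
tcp_rot: [1.914, 2.483, 0.016]
wrist_force: [0.1, 0.3, 0.3]
width: 0.993
```

Run:
```python
from h import *
s=read_state(); print(s['tool_pos'],yaw(),s['wrist_force'],s['width'])
plan([(.49,-.19,.30,.2,85)])
```

```text
[0.58713685 0.2332099  0.24549758] 0.2576429656410373 [0.11993506 0.31644247 0.28762089] 0.9930571018913846
[[-0.0481, -0.0252, -0.0068, 0.0011, 85], [-0.0482, -0.0249, -0.0068, 0.0012, 85], [-0.0484, -0.0245, -0.0068, 0.0011, 85], [-0.0486, -0.0242, -0.0068, 0.0012, 85], [-0.0488, -0.0238, -0.0068, 0.0011, 85], [-0.0489, -0.0235, -0.0068, 0.0012, 85], [-0.0491, -0.0231, -0.0069, 0.0011, 85], [-0.0493, -0.0228, -0.0068, 0.0012, 85]]
```

Call:
{"fn": "play_rows", "kwargs": {"motion": [[-0.052,-0.025,-0.007,0.001,85],[-0.052,-0.025,-0.007,0.001,85],[-0.052,-0.025,-0.007,0.001,85],[-0.052,-0.025,-0.007,0.001,85],[-0.052,-0.024,-0.007,0.001,85]]}}

```text
time: 6.18
tool_pos: [0.5252, -0.0518, 0.2722]
tcp_rot: [-1.956, -2.457, 0.001]
wrist_force: [1.4, -0.1, 0.8]
width: 0.995
```

Call:
{"fn": "play_rows", "kwargs": {"motion": [[-0.052,-0.023,-0.007,0.001,85],[-0.052,-0.023,-0.007,0.001,85],[-0.052,-0.023,-0.007,0.001,85],[0,0,0,0,85],[0,0,0,0,85]]}}

```text
time: 6.8
tool_pos: [0.4927, -0.2172, 0.2931]
tcp_rot: [-1.979, -2.437, -0.0]
wrist_force: [0.3, 0.1, 0.4]
width: 0.998
```

Run:
```python
from h import *
im=snap('wrist','w4'); cv2.imwrite('pics/w4b.png',cv2.resize(im[:,:,::-1],(784,588),interpolation=cv2.INTER_CUBIC))
print(read_state()['tool_pos'],yaw())
```

```text
[ 0.49290162 -0.216594    0.29315088] 0.20776073760295188
```

View pics/w4b.png

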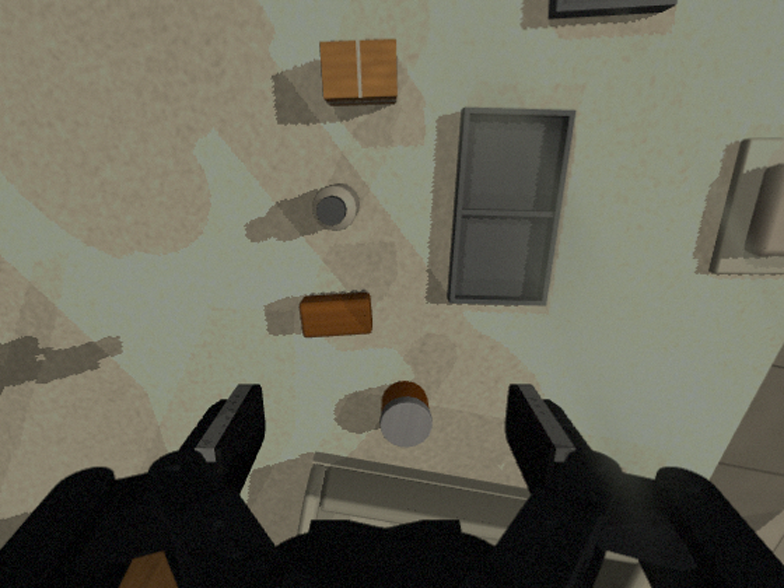

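The second wrist view (784 px scale) shows the carton top around (359,69), the bottle cap at (331,209), the brush top at (337,315) and the jar lid at (406,420). tray2's corners are (464,108), (575,110), (546,304), (450,301). A sink rim lies just beyond the jar, at row 455 and below.

Run:
```python
from h import *
f=lambda l:np.array(l,float)/1.4
def quad(q,z):
    c=px2w('w4',f(q),z)[:,:2]; print('centre',c.mean(0).round(4),c.round(3).tolist())
    for i in range(4): e=c[(i+1)%4]-c[i]; print('  ',np.linalg.norm(e).round(3),np.arctan2(e[1],e[0]).round(3))
print(px2w('w4',f([(331,209),(406,420)]),[.078,.05]).round(4))
print('tray2');quad([(464,108),(575,110),(546,304),(450,301)],.02)
print('carton');quad([(320,42),(396,39),(397,96),(323,99)],.046)
print('brush');quad([(301,296),(371,293),(372,331),(303,336)],.042)
# sink corner near jar: wrist px (314,453), scene px (210,122)
for z in (.04,.06,.08,.1): print(z,px2w('w4',f([(314,453)]),z)[0,:2].round(3),px2w('scene0',[(209,124)],z)[0,:2].round(3))
```

```text
[[ 0.4388 -0.1822  0.078 ]
 [ 0.5496 -0.3848  0.05  ]]
tray2
centre [ 0.6007 -0.1575] [[0.535, -0.077], [0.633, -0.059], [0.666, -0.239], [0.569, -0.256]]
   0.1 0.188
   0.183 -1.386
   0.099 -2.968
   0.182 1.757
carton
centre [ 0.4394 -0.0708] [[0.405, -0.058], [0.465, -0.043], [0.474, -0.084], [0.414, -0.098]]
   0.061 0.24
   0.041 -1.336
   0.062 -2.899
   0.042 1.789
brush
centre [ 0.4575 -0.2861] [[0.42, -0.275], [0.486, -0.258], [0.495, -0.296], [0.428, -0.316]]
   0.068 0.251
   0.04 -1.349
   0.07 -2.857
   0.042 1.763
0.04 [ 0.461 -0.454] [ 0.427 -0.553]
0.06 [ 0.461 -0.438] [ 0.45  -0.511]
0.08 [ 0.462 -0.422] [ 0.473 -0.469]
0.1 [ 0.463 -0.406] [ 0.496 -0.427]
```

Run:
```python
from h import *
plan([(.5496,-.3848,.12,.04,85)])
```

```text
[[-0.0353, 0.0042, 0.0346, 0.0053, 85], [-0.0351, 0.0053, 0.0346, 0.0053, 85], [-0.0349, 0.0065, 0.0347, 0.0054, 85], [-0.0346, 0.0077, 0.0346, 0.0053, 85], [-0.0344, 0.0088, 0.0347, 0.0054, 85]]
```

Call:
{"fn": "play_rows", "kwargs": {"motion": [[-0.035,0.004,0.034,0.005,85],[-0.035,0.005,0.035,0.005,85],[-0.035,0.006,0.035,0.005,85],[-0.035,0.008,0.035,0.005,85],[-0.034,0.009,0.035,0.005,85]]}}

```text
time: 7.48
tool_pos: [0.5513, -0.3841, 0.1186]
tcp_rot: [-2.162, -2.278, -0.0]
wrist_force: [-0.5, 0.2, 0.5]
width: 0.998
```

Call:
{"fn": "play_rows", "kwargs": {"motion": [[0,0,0,0,85],[0,0,0,0,85],[0,0,0,0,85]]}}

```text
time: 7.85
tool_pos: [0.5512, -0.3844, 0.1221]
tcp_rot: [2.161, 2.277, 0.001]
wrist_force: [0.6, 0.4, 1.3]
width: 0.999
```

Run:
```python
from h import *
im=snap('wrist','w5'); im=im[:,:,::-1].copy()
print(read_state()['tool_pos'],yaw())
for q in w2px('w5',[(.5496+.028*np.cos(t),-.3848+.028*np.sin(t),.05) for t in np.linspace(0,6.28,24)]): cv2.circle(im,tuple(int(v) for v in q.round()),1,(0,0,255),-1)
cv2.imwrite('pics/w5b.png',im)
plan([(.5496,-.3848,.024,.04,85)])
```

```text
[ 0.55114047 -0.38459552  0.12235329] 0.05205121132133434
[[-0.0001, -0.0008, 0.0492, 0.001, 85], [-0.0, -0.0007, 0.0492, 0.0009, 85]]
```

View pics/w5b.png

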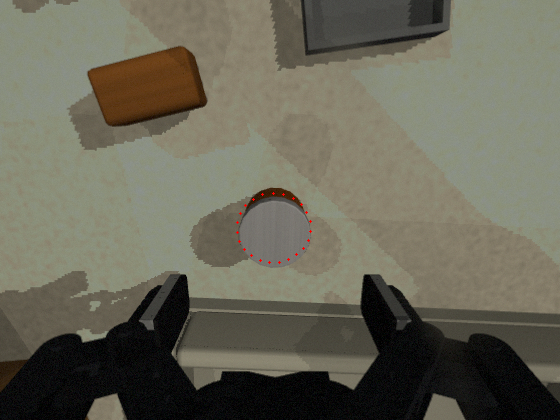

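The lid matches the prediction at (275,230). The sink's front edge is at row 305, so I'll check its clearance before descending.

Run:
```python
from h import *
# same sink edge in w4 (row at world x~.55) for triangulation: w4 px (314,453)/1.4 corner ; w5 corner ~ (189,301)
for z in (.03,.05,.07,.09,.11): print(z,px2w('w4',[(314/1.4,453/1.4)],z)[0,:2].round(3),px2w('w5',[(189,301),(275,304)],z)[:,:2].round(3).tolist())
```

```text
0.03 [ 0.46  -0.462] [[0.478, -0.466], [0.555, -0.465]]
0.05 [ 0.461 -0.446] [[0.483, -0.452], [0.554, -0.451]]
0.07 [ 0.462 -0.43 ] [[0.489, -0.438], [0.554, -0.437]]
0.09 [ 0.463 -0.414] [[0.495, -0.424], [0.553, -0.424]]
0.11 [ 0.463 -0.398] [[0.501, -0.411], [0.552, -0.41]]
```

Call:
{"fn": "play_rows", "kwargs": {"motion": [[0,-0.001,0.049,0.001,85],[0,0,0.049,0,85],[0,0,0,0,85]]}}

```text
time: 8.28
tool_pos: [0.5459, -0.3823, 0.0188]
tcp_rot: [-2.165, -2.265, 0.001]
wrist_force: [-0.1, 0.4, -0.7]
width: 0.995
```

Call:
{"fn": "play_rows", "kwargs": {"motion": [[0,0,0,0,45],[0,0,0,0,45],[0,0,0,0,45],[0,0,0,0,45]], "squeeze": 50}}

```text
time: 8.78
tool_pos: [0.5516, -0.3871, 0.0264]
tcp_rot: [2.167, 2.265, 0.001]
wrist_force: [0.3, 0.9, 6.3]
width: 0.631
```

Call:
{"fn": "play_rows", "kwargs": {"motion": [[0,0,-0.02,0,45],[0,0,-0.05,0,45],[0,0,-0.06,0,45],[0,0,0,0,45]]}}

```text
time: 9.28
tool_pos: [0.5532, -0.3885, 0.1617]
tcp_rot: [2.162, 2.259, 0.003]
wrist_force: [0.7, -0.0, -0.8]
width: 0.634
```

Run:
```python
from h import *
s=read_state(); print(s['tool_pos'],yaw(),s['wrist_force'],s['width'])
plan([(.607,.149,.155,.265,45)])
```

```text
[ 0.55318274 -0.38851976  0.1617346 ] 0.044150569882411644 [ 0.74309715 -0.00472808 -0.79070662] 0.6336484648612648
[[0.0535, 0.0077, 0.0007, -0.0035, 45], [0.0533, 0.0089, 0.0007, -0.0035, 45], [0.0531, 0.0101, 0.0007, -0.0035, 45], [0.0528, 0.0113, 0.0007, -0.0035, 45], [0.0526, 0.0124, 0.0007, -0.0035, 45], [0.0523, 0.0136, 0.0006, -0.0035, 45], [0.052, 0.0147, 0.0007, -0.0035, 45], [0.0516, 0.0159, 0.0006, -0.0035, 45], [0.0512, 0.017, 0.0007, -0.0036, 45], [0.0509, 0.0181, 0.0006, -0.0035, 45]]
```

Call:
{"fn": "play_rows", "kwargs": {"motion": [[0.054,0.008,0.001,-0.0035,45],[0.053,0.009,0.001,-0.0035,45],[0.053,0.01,0.001,-0.0035,45],[0.053,0.011,0.001,-0.0035,45],[0.053,0.012,0.001,-0.0035,45]]}}

```text
time: 9.9
tool_pos: [0.5746, -0.1141, 0.1469]
tcp_rot: [-2.043, -2.386, 0.001]
wrist_force: [0.1, 0.1, -1.4]
width: 0.634
```

Call:
{"fn": "play_rows", "kwargs": {"motion": [[0.052,0.014,0,-0.0035,45],[0.052,0.015,0,-0.0035,45],[0.052,0.016,0,-0.0035,45],[0.051,0.017,0,-0.0035,45],[0.051,0.018,0,-0.0035,45]]}}

```text
time: 10.52
tool_pos: [0.6023, 0.1544, 0.1469]
tcp_rot: [-1.908, -2.495, 0.002]
wrist_force: [0.3, -0.5, -1.6]
width: 0.639
```

Call:
{"fn": "play_rows", "kwargs": {"motion": [[0,0,0,0,45],[0,0,0,0,45]]}}

```text
time: 10.78
tool_pos: [0.6023, 0.1526, 0.1467]
tcp_rot: [-1.908, -2.495, 0.003]
wrist_force: [0.3, -0.1, -0.9]
width: 0.637
```

Run:
```python
from h import *
s=read_state(); print(s['tool_pos'],yaw(),s['wrist_force'],s['width'])
plan([(.607,.149,.036,.265,45)])
snap('wrist','w6')
```

```text
[0.60233853 0.15261782 0.14674237] 0.26498381652192654 [ 0.25577467 -0.06608155 -0.91461911] 0.6370106164245433
[[-0.0024, 0.0018, 0.0554, -0.0, 45], [-0.0023, 0.0018, 0.0553, -0.0, 45]]
```

View pics/w6.png

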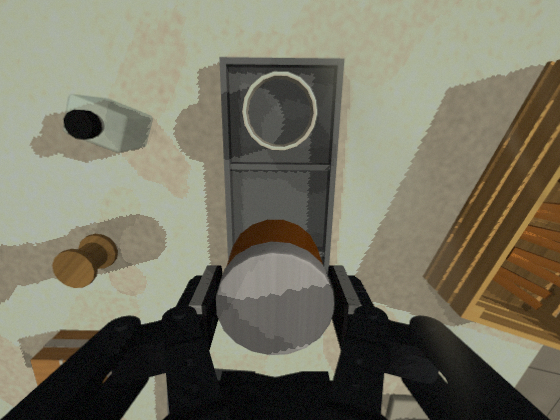

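The cup sits well inside its end compartment, rim centred at about (280,108). The jar is held upright over the middle one, so I'm lowering it.

Call:
{"fn": "play_rows", "kwargs": {"motion": [[-0.002,0.002,0.05,0,45],[-0.002,0.002,0.05,0,45],[0,0,0,0,45],[0,0,0,0,45]]}}

```text
time: 11.32
tool_pos: [0.609, 0.1491, 0.0486]
tcp_rot: [1.911, 2.492, 0.001]
wrist_force: [0.6, 0.2, -0.9]
width: 0.637
```

Call:
{"fn": "play_rows", "kwargs": {"motion": [[0,0,0.008,0,45],[0,0,0,0,45]]}}

```text
time: 11.58
tool_pos: [0.6088, 0.1501, 0.0405]
tcp_rot: [1.909, 2.494, 0.002]
wrist_force: [0.5, 0.6, -1.6]
width: 0.635
```

Call:
{"fn": "play_rows", "kwargs": {"motion": [[0,0,0.003,0,45],[0,0,0,0,45]]}}

```text
time: 11.82
tool_pos: [0.608, 0.1502, 0.0364]
tcp_rot: [1.909, 2.495, 0.0]
wrist_force: [-0.1, 0.6, -2.7]
width: 0.634
```

Call:
{"fn": "play_rows", "kwargs": {"motion": [[0,0,0.003,0,45],[0,0,0,0,45]]}}

```text
time: 12.08
tool_pos: [0.6077, 0.1501, 0.0329]
tcp_rot: [-1.909, -2.494, 0.001]
wrist_force: [-0.2, -0.8, -2.3]
width: 0.637
```

Call:
{"fn": "play_rows", "kwargs": {"motion": [[0,0,0.002,0,45],[0,0,0,0,45]]}}

```text
time: 12.32
tool_pos: [0.6082, 0.1502, 0.0315]
tcp_rot: [1.91, 2.495, 0.0]
wrist_force: [-0.9, 0.4, 1.0]
width: 0.635
```

Contact felt, since the vertical force changed sign. Releasing and moving on to the bottle.

Call:
{"fn": "play_rows", "kwargs": {"motion": [[0,0,0,0,74],[0,0,0,0,74],[0,0,0,0,74],[0,0,-0.03,0,74],[0,0,-0.06,0,74]]}}

```text
time: 12.95
tool_pos: [0.6051, 0.1494, 0.1185]
tcp_rot: [-1.907, -2.49, 0.009]
wrist_force: [0.4, -0.1, -0.3]
width: 0.864
```

Call:
{"fn": "play_rows", "kwargs": {"motion": [[0,0,-0.06,0,74],[0,0,0,0,74]]}}

```text
time: 13.2
tool_pos: [0.6127, 0.151, 0.1891]
tcp_rot: [1.904, 2.488, 0.016]
wrist_force: [0.1, -0.1, 0.6]
width: 0.867
```

Run:
```python
from h import *
s=read_state(); print(s['tool_pos'],yaw(),s['wrist_force'],s['width'])
plan([(.4388,-.1822,.14,.22,78)])
```

```text
[0.61274894 0.1510407  0.18906976] 0.26417099742506617 [ 0.07620957 -0.12701177  0.61491953] 0.8674456260143704
[[-0.0395, -0.0364, 0.007, 0.001, 78], [-0.0397, -0.0362, 0.007, 0.001, 78], [-0.0399, -0.0359, 0.007, 0.001, 78], [-0.0401, -0.0357, 0.007, 0.001, 78], [-0.0404, -0.0354, 0.007, 0.001, 78], [-0.0406, -0.0352, 0.007, 0.001, 78], [-0.0408, -0.0349, 0.0071, 0.001, 78]]
```

Call:
{"fn": "play_rows", "kwargs": {"motion": [[-0.04,-0.036,0.007,0.001,78],[-0.04,-0.036,0.007,0.001,78],[-0.04,-0.036,0.007,0.001,78],[-0.04,-0.036,0.007,0.001,78],[-0.04,-0.035,0.007,0.001,78]]}}

```text
time: 13.82
tool_pos: [0.4828, -0.0894, 0.145]
tcp_rot: [-1.948, -2.464, 0.001]
wrist_force: [1.2, -0.7, 1.4]
width: 0.913
```

Call:
{"fn": "play_rows", "kwargs": {"motion": [[-0.041,-0.035,0.007,0.001,78],[-0.041,-0.035,0.007,0.001,78],[0,0,0,0,78],[0,0,0,0,78]]}}

```text
time: 14.32
tool_pos: [0.4346, -0.1837, 0.1317]
tcp_rot: [-1.965, -2.45, -0.0]
wrist_force: [-0.2, 0.1, -0.1]
width: 0.913
```

Run:
```python
from h import *
s=read_state(); print(s['tool_pos'],yaw(),s['wrist_force'],s['width'])
plan([(.4388,-.1822,.022,.22,78)])
im=snap('wrist','w7')[:,:,::-1].copy()
for c,r,z in [((.4388,-.1822),.012,.078),((.4388,-.1822),.02,.0)]:
  for q in w2px('w7',[(c[0]+r*np.cos(t),c[1]+r*np.sin(t),z) for t in np.linspace(0,6.28,24)]): cv2.circle(im,tuple(int(v) for v in q.round()),1,(0,0,255),-1)
cv2.imwrite('pics/w7b.png',im)
```

```text
[ 0.43463524 -0.18368934  0.13171357] 0.21888976746308095 [-0.23941361  0.07464876 -0.08016371] 0.9127408966081478
[[0.0003, 0.0022, 0.0549, -0.0001, 78], [0.0002, 0.0022, 0.0548, -0.0001, 78]]
```

View pics/w7b.png

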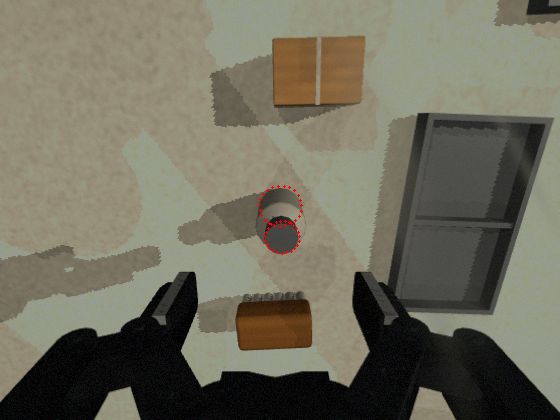

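The cap and base predictions fit the bottle, at (281,237) and (280,205). Descending and gripping.

Call:
{"fn": "play_rows", "kwargs": {"motion": [[0,0.002,0.055,0,78],[0,0.002,0.055,0,78],[0,0,0,0,78],[0,0,0,0,30],[0,0,0,0,30]], "squeeze": 35}}

```text
time: 15.0
tool_pos: [0.4414, -0.1838, 0.025]
tcp_rot: [1.96, 2.449, 0.002]
wrist_force: [-2.9, -0.5, 2.2]
width: 0.502
```

Call:
{"fn": "play_rows", "kwargs": {"motion": [[0,0,0,0,30],[0,0,0,0,30],[0,0,0,0,30]]}}

```text
time: 15.38
tool_pos: [0.4414, -0.184, 0.0253]
tcp_rot: [1.961, 2.447, 0.003]
wrist_force: [-0.7, 1.8, 7.1]
width: 0.454
```

Call:
{"fn": "play_rows", "kwargs": {"motion": [[0,0,-0.03,0,30],[0,0,-0.06,0,30],[0,0,-0.04,0,30],[0,0,0,0,30]]}}

```text
time: 15.88
tool_pos: [0.4424, -0.1849, 0.1581]
tcp_rot: [1.957, 2.443, 0.004]
wrist_force: [0.7, -0.4, -1.0]
width: 0.455
```

Run:
```python
from h import *
s=read_state(); print(s['tool_pos'],yaw(),s['wrist_force'],s['width'])
plan([(.630,.067,.155,.265,30)])
```

```text
[ 0.44243577 -0.18488735  0.15810841] 0.21989860245055978 [ 0.69539459 -0.43731832 -1.02677865] 0.45489184194580295
[[0.0342, 0.0397, 0.0005, -0.0012, 30], [0.0338, 0.0399, 0.0005, -0.0012, 30], [0.0336, 0.0402, 0.0005, -0.0012, 30], [0.0332, 0.0404, 0.0005, -0.0012, 30], [0.0329, 0.0407, 0.0006, -0.0012, 30], [0.0327, 0.0409, 0.0005, -0.0012, 30]]
```

Call:
{"fn": "play_rows", "kwargs": {"motion": [[0.034,0.04,0,-0.001,30],[0.034,0.04,0,-0.001,30],[0.034,0.04,0,-0.001,30],[0.033,0.04,0,-0.001,30],[0.033,0.041,0,-0.001,30]]}}

```text
time: 16.5
tool_pos: [0.5957, 0.0281, 0.1512]
tcp_rot: [-1.924, -2.482, 0.002]
wrist_force: [0.4, -1.4, -0.0]
width: 0.454
```

Call:
{"fn": "play_rows", "kwargs": {"motion": [[0.033,0.041,0,-0.002,30],[0,0,0,0,30],[0,0,0,0,30],[0,0,0,0,30]]}}

```text
time: 17.0
tool_pos: [0.6261, 0.0678, 0.1517]
tcp_rot: [-1.91, -2.493, 0.002]
wrist_force: [0.1, -0.6, -0.6]
width: 0.456
```

Run:
```python
from h import *
s=read_state(); print(s['tool_pos'],yaw(),s['wrist_force'],s['width'])
plan([(.630,.067,.045,.265,30)])
snap('wrist','w8')
```

```text
[0.62605686 0.06777634 0.15166841] 0.26293183988788676 [ 0.12696972 -0.61517945 -0.5698373 ] 0.4555945678256041
[[-0.0009, 0.0018, 0.0533, -0.0002, 30], [-0.0009, 0.0018, 0.0534, -0.0001, 30]]
```

View pics/w8.png

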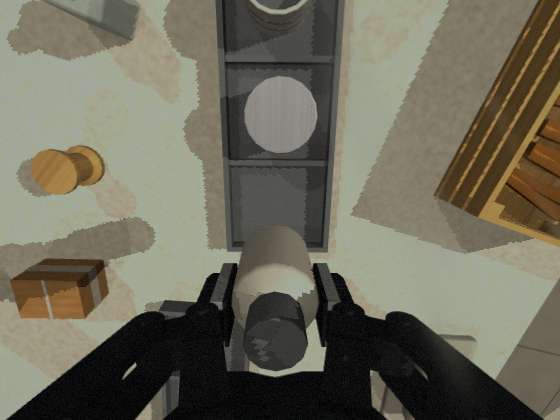

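The jar sits centred in the middle compartment (281,114), and the bottle is upright in the grip. Lowering.

Call:
{"fn": "play_rows", "kwargs": {"motion": [[-0.001,0.002,0.055,0,30],[-0.001,0.002,0.055,0,30],[0,0,0,0,30],[0,0,0,0,30]]}}

```text
time: 17.55
tool_pos: [0.6325, 0.0674, 0.0439]
tcp_rot: [1.91, 2.493, 0.002]
wrist_force: [0.9, 0.2, -0.5]
width: 0.451
```

Call:
{"fn": "play_rows", "kwargs": {"motion": [[0,0,0.006,0,30],[0,0,0,0,30]]}}

```text
time: 17.8
tool_pos: [0.6328, 0.0681, 0.0381]
tcp_rot: [1.908, 2.493, 0.003]
wrist_force: [-0.5, -0.1, -1.8]
width: 0.456
```

Call:
{"fn": "play_rows", "kwargs": {"motion": [[0,0,0.003,0,30],[0,0,0,0,30]]}}

```text
time: 18.05
tool_pos: [0.6315, 0.0681, 0.0334]
tcp_rot: [1.909, 2.495, -0.0]
wrist_force: [0.6, -0.5, -0.3]
width: 0.456
```

Call:
{"fn": "play_rows", "kwargs": {"motion": [[0,0,0.002,0,30],[0,0,0,0,30]]}}

```text
time: 18.3
tool_pos: [0.6314, 0.068, 0.031]
tcp_rot: [-1.909, -2.494, 0.001]
wrist_force: [0.1, -0.5, -0.7]
width: 0.46
```

Call:
{"fn": "play_rows", "kwargs": {"motion": [[0,0,0.001,0,30],[0,0,0,0,30]]}}

```text
time: 18.55
tool_pos: [0.6317, 0.0681, 0.0304]
tcp_rot: [1.91, 2.495, 0.0]
wrist_force: [0.4, 0.6, -0.2]
width: 0.457
```

Matches the expected floor height to 1 mm, so I'm releasing and heading for the brush.

Call:
{"fn": "play_rows", "kwargs": {"motion": [[0,0,0,0,65],[0,0,0,0,65],[0,0,0,0,65],[0,0,0,0,65],[0,0,-0.03,0,65]]}}

```text
time: 19.18
tool_pos: [0.6287, 0.0678, 0.0575]
tcp_rot: [-1.907, -2.491, 0.007]
wrist_force: [0.5, 0.0, 0.6]
width: 0.76
```

Call:
{"fn": "play_rows", "kwargs": {"motion": [[0,0,-0.06,0,65],[0,0,-0.05,0,65],[0,0,0,0,65]]}}

```text
time: 19.55
tool_pos: [0.6357, 0.0683, 0.177]
tcp_rot: [1.904, 2.488, 0.012]
wrist_force: [0.1, 1.2, 0.0]
width: 0.764
```

Run:
```python
from h import *
s=read_state(); print(s['tool_pos'],yaw(),s['wrist_force'],s['width'])
plan([(.4575,-.2861,.12,.24+np.pi/2,75)])
```

```text
[0.63574517 0.06832513 0.1769695 ] 0.2641165209329768 [0.12899956 1.16664711 0.00960871] 0.7635506408699774
[[-0.0328, -0.0294, 0.0063, -0.0274, 75], [-0.0273, -0.0346, 0.0063, -0.0273, 75], [-0.021, -0.0387, 0.0063, -0.0274, 75], [-0.0141, -0.0418, 0.0063, -0.0273, 75], [-0.0067, -0.0436, 0.0064, -0.0274, 75], [0.0008, -0.0441, 0.0063, -0.0273, 75], [0.0083, -0.0433, 0.0064, -0.0274, 75], [0.0156, -0.0412, 0.0063, -0.0273, 75], [0.0225, -0.0379, 0.0064, -0.0274, 75]]
```

Run:
```python
from h import *
plan([(.4575,-.2861,.12,-1.3,75)])
```

```text
[[-0.0328, -0.0294, 0.0063, 0.0277, 75], [-0.0374, -0.0233, 0.0063, 0.0277, 75], [-0.0409, -0.0164, 0.0063, 0.0276, 75], [-0.0431, -0.0091, 0.0063, 0.0277, 75], [-0.0441, -0.0015, 0.0064, 0.0276, 75], [-0.0437, 0.0061, 0.0063, 0.0277, 75], [-0.0419, 0.0136, 0.0064, 0.0276, 75], [-0.039, 0.0206, 0.0063, 0.0277, 75], [-0.0348, 0.027, 0.0064, 0.0276, 75]]
```

Call:
{"fn": "play_rows", "kwargs": {"motion": [[-0.033,-0.029,0.006,0.0277,75],[-0.037,-0.023,0.006,0.0277,75],[-0.041,-0.016,0.006,0.0276,75],[-0.043,-0.009,0.006,0.0277,75],[-0.044,-0.002,0.006,0.0276,75]]}}

```text
time: 20.18
tool_pos: [0.5318, -0.1292, 0.1388]
tcp_rot: [-2.785, -1.451, 0.002]
wrist_force: [0.1, 0.1, -0.9]
width: 0.877
```

Call:
{"fn": "play_rows", "kwargs": {"motion": [[-0.044,0.006,0.006,0.0277,75],[-0.042,0.014,0.006,0.0276,75],[-0.039,0.021,0.006,0.0277,75],[-0.035,0.027,0.006,0.0276,75],[0,0,0,0,75]]}}

```text
time: 20.8
tool_pos: [0.4518, -0.2882, 0.1145]
tcp_rot: [-3.112, -0.417, 0.004]
wrist_force: [-0.1, 1.0, -0.0]
width: 0.882
```

Call:
{"fn": "play_rows", "kwargs": {"motion": [[0,0,0,0,75],[0,0,0,0,75]]}}

```text
time: 21.05
tool_pos: [0.4545, -0.2858, 0.116]
tcp_rot: [-3.112, -0.427, 0.0]
wrist_force: [-0.6, -0.4, -0.0]
width: 0.88
```

Run:
```python
from h import *
s=read_state(); print(s['tool_pos'],yaw(),s['wrist_force'],s['width'])
plan([(.4575,-.2861,.016,-1.32,75)])
im=snap('wrist','w9')[:,:,::-1].copy()
c,a=np.array((.4575,-.2861)),.25; u=np.array((np.cos(a),np.sin(a)));v=np.array((-u[1],u[0]))
q=w2px('w9',[[*(c+i*.035*u+j*.019*v),.042] for i,j in ((1,1),(1,-1),(-1,-1),(-1,1))]); cv2.polylines(im,[q.round().astype(int)],True,(0,0,255))
cv2.imwrite('pics/w9b.png',im)
```

```text
[ 0.45449296 -0.28575414  0.11604483] -1.2979656775417283 [-0.57392829 -0.40387225 -0.02593972] 0.879676332930189
[[0.0014, 0.0006, 0.05, 0.0018, 75], [0.0014, 0.0005, 0.05, 0.0017, 75]]
```

View pics/w9b.png

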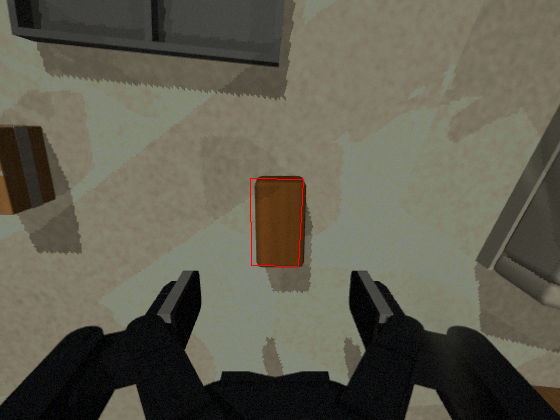

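The brush top (255–304, 177–267) lies within 3 px of the prediction and is aligned with the jaws. Descending and gripping.

Call:
{"fn": "play_rows", "kwargs": {"motion": [[0.001,0.002,0.05,0.001,75],[0.001,0.001,0.049,0.001,75],[0,0,0,0,75],[0,0,0,0,28],[0,0,0,0,28]], "squeeze": 35}}

```text
time: 21.72
tool_pos: [0.459, -0.2902, 0.0199]
tcp_rot: [3.112, 0.405, 0.005]
wrist_force: [0.3, -0.1, 0.8]
width: 0.461
```

Call:
{"fn": "play_rows", "kwargs": {"motion": [[0,0,0,0,28],[0,0,0,0,28],[0,0,0,0,28]]}}

```text
time: 22.1
tool_pos: [0.459, -0.2904, 0.0201]
tcp_rot: [3.112, 0.404, 0.006]
wrist_force: [0.2, 0.7, 6.6]
width: 0.436
```

Call:
{"fn": "play_rows", "kwargs": {"motion": [[0,0,-0.03,0,28],[0,0,-0.06,0,28],[0,0,0,0,28],[0,0,0,0,28]]}}

```text
time: 22.6
tool_pos: [0.457, -0.2892, 0.108]
tcp_rot: [3.114, 0.404, 0.002]
wrist_force: [0.3, 0.1, -0.6]
width: 0.438
```

Run:
```python
from h import *
s=read_state(); print(s['tool_pos'],yaw(),s['wrist_force'],s['width'])
plan([(.609,-.202,.105,-1.386,28)])
```

```text
[ 0.45699004 -0.28923892  0.10799998] -1.3124862940206679 [ 0.27313821  0.12517783 -0.60233815] 0.4380540532500518
[[0.0564, -0.0152, 0.001, 0.0039, 28], [0.056, -0.0165, 0.001, 0.0039, 28], [0.0557, -0.0179, 0.001, 0.0039, 28]]
```

Call:
{"fn": "play_rows", "kwargs": {"motion": [[0.056,-0.015,0.001,0.004,28],[0.056,-0.016,0.001,0.004,28],[0.056,-0.018,0.001,0.004,28],[0,0,0,0,28],[0,0,0,0,28]]}}

```text
time: 23.22
tool_pos: [0.6073, -0.2019, 0.1019]
tcp_rot: [-3.127, -0.289, 0.007]
wrist_force: [-0.6, -0.4, -0.8]
width: 0.439
```

Run:
```python
from h import *
s=read_state(); print(s['tool_pos'],yaw(),s['wrist_force'],s['width'])
plan([(.609,-.202,.036,-1.386,28)])
im=snap('wrist','w10')[:,:,::-1].copy()
c,a=np.array((.6007,-.1575)),.185; u=np.array((np.cos(a),np.sin(a)));v=np.array((-u[1],u[0]))
for y0,y1 in ((-.0875,-.0025),(.0025,.0875)):
  q=w2px('w10',[[*(c+x*u+y*v),.02] for x,y in ((-.045,y0),(.045,y0),(.045,y1),(-.045,y1))]); cv2.polylines(im,[q.round().astype(int)],True,(0,0,255))
cv2.imwrite('pics/w10b.png',im)
```

```text
[ 0.60733765 -0.20186813  0.10191847] -1.3866278268756478 [-0.58437025 -0.35273751 -0.81476252] 0.43944563016535443
[[0.0008, 0.0002, 0.033, -0.0, 28], [0.0008, 0.0002, 0.0329, -0.0001, 28]]
```

View pics/w10b.png

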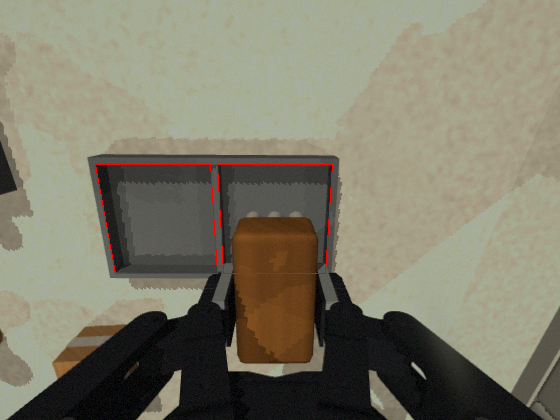

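The compartment overlay fits tray2's walls, and the brush is level and centred between columns 220 and 330. Lowering.

Call:
{"fn": "play_rows", "kwargs": {"motion": [[0.001,0,0.033,0,28],[0.001,0,0.033,0,28],[0,0,0,0,28],[0,0,0,0,28]]}}

```text
time: 23.78
tool_pos: [0.6107, -0.2031, 0.039]
tcp_rot: [3.128, 0.285, 0.0]
wrist_force: [0.7, -0.5, 0.4]
width: 0.436
```

Call:
{"fn": "play_rows", "kwargs": {"motion": [[0,0,0.006,0,28],[0,0,0,0,28]]}}

```text
time: 24.02
tool_pos: [0.6114, -0.2025, 0.033]
tcp_rot: [3.128, 0.287, 0.001]
wrist_force: [-0.2, 0.1, -0.7]
width: 0.438
```

Call:
{"fn": "play_rows", "kwargs": {"motion": [[0,0,0.002,0,28],[0,0,0,0,28]]}}

```text
time: 24.28
tool_pos: [0.6111, -0.2022, 0.0303]
tcp_rot: [3.128, 0.287, 0.0]
wrist_force: [-0.4, 0.9, -1.4]
width: 0.439
```

Call:
{"fn": "play_rows", "kwargs": {"motion": [[0,0,0.003,0,28],[0,0,0,0,28]]}}

```text
time: 24.52
tool_pos: [0.6107, -0.2021, 0.0268]
tcp_rot: [-3.128, -0.287, 0.001]
wrist_force: [-1.2, 0.1, -0.2]
width: 0.442
```

Call:
{"fn": "play_rows", "kwargs": {"motion": [[0,0,0.001,0,28],[0,0,0,0,28]]}}

```text
time: 24.78
tool_pos: [0.611, -0.2022, 0.0262]
tcp_rot: [-3.128, -0.287, 0.0]
wrist_force: [-0.6, 0.6, -0.3]
width: 0.44
```

Call:
{"fn": "play_rows", "kwargs": {"motion": [[0,0,0,0,60],[0,0,0,0,60],[0,0,0,0,60],[0,0,0,0,60],[0,0,-0.03,0,60]]}}

```text
time: 25.4
tool_pos: [0.6083, -0.2013, 0.0535]
tcp_rot: [-3.126, -0.287, 0.009]
wrist_force: [0.5, -0.3, -0.3]
width: 0.704
```

Call:
{"fn": "play_rows", "kwargs": {"motion": [[0,0,-0.06,0,75],[0,0,0,0,75]]}}

```text
time: 25.65
tool_pos: [0.6157, -0.2039, 0.1232]
tcp_rot: [3.123, 0.287, 0.017]
wrist_force: [-0.2, -0.5, 0.1]
width: 0.878
```

Run:
```python
from h import *
s=read_state(); print(s['tool_pos'],yaw(),s['wrist_force'],s['width'])
plan([(.4394,-.0708,.12,-1.325,78)])
```

```text
[ 0.61568048 -0.20393947  0.123155  ] -1.3877614235226043 [-0.19001701 -0.54711389  0.12304429] 0.878140197339542
[[-0.0373, -0.0408, 0.0008, -0.0025, 78], [-0.0366, -0.0413, 0.0008, -0.0025, 78], [-0.036, -0.0419, 0.0008, -0.0025, 78], [-0.0353, -0.0424, 0.0008, -0.0025, 78]]
```

Call:
{"fn": "play_rows", "kwargs": {"motion": [[-0.037,-0.041,0.001,-0.0025,78],[-0.037,-0.041,0.001,-0.0025,78],[-0.036,-0.042,0.001,-0.0025,78],[-0.035,-0.042,0,-0.0025,78],[0,0,0,0,78]]}}

```text
time: 26.28
tool_pos: [0.4302, -0.0673, 0.1112]
tcp_rot: [-3.116, -0.388, 0.007]
wrist_force: [0.5, -0.5, 0.4]
width: 0.911
```

Call:
{"fn": "play_rows", "kwargs": {"motion": [[0,0,0,0,78],[0,0,0,0,78]]}}

```text
time: 26.52
tool_pos: [0.4364, -0.0701, 0.1137]
tcp_rot: [3.117, 0.384, 0.002]
wrist_force: [0.3, -0.1, 0.2]
width: 0.911
```

Run:
```python
from h import *
s=read_state(); print(s['tool_pos'],yaw(),s['wrist_force'],s['width'])
plan([(.4394,-.0708,.018,-1.325,78)])
im=snap('wrist','w11')[:,:,::-1].copy()
c,a=np.array((.4394,-.0708)),.245; u=np.array((np.cos(a),np.sin(a)));v=np.array((-u[1],u[0]))
q=w2px('w11',[[*(c+i*.031*u+j*.021*v),.046] for i,j in ((1,1),(1,-1),(-1,-1),(-1,1))]); cv2.polylines(im,[q.round().astype(int)],True,(0,0,255))
cv2.imwrite('pics/w11b.png',im)
```

```text
[ 0.4364046  -0.07013726  0.11369827] -1.3254984311906375 [ 0.28683368 -0.05129172  0.16263066] 0.9106354881243222
[[0.0014, 0.0007, 0.0478, -0.0, 78], [0.0013, 0.0007, 0.0479, -0.0001, 78]]
```

View pics/w11b.png

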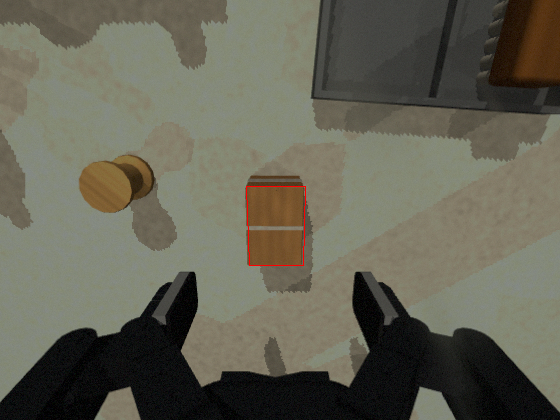

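The carton top matches the overlay at (276,226), and the spool is clear of the jaws. Descending and gripping.

Call:
{"fn": "play_rows", "kwargs": {"motion": [[0.001,0.001,0.047,0,78],[0.001,0.001,0.047,0,78],[0,0,0,0,78],[0,0,0,0,32],[0,0,0,0,32]], "squeeze": 35}}

```text
time: 27.2
tool_pos: [0.4397, -0.0714, 0.0214]
tcp_rot: [3.117, 0.385, 0.006]
wrist_force: [-1.5, 0.5, 1.7]
width: 0.504
```

Call:
{"fn": "play_rows", "kwargs": {"motion": [[0,0,0,0,32],[0,0,0,0,32],[0,0,0,0,32]]}}

```text
time: 27.58
tool_pos: [0.4399, -0.0714, 0.0216]
tcp_rot: [3.116, 0.385, 0.007]
wrist_force: [-1.2, -0.2, 7.9]
width: 0.483
```

Call:
{"fn": "play_rows", "kwargs": {"motion": [[0,0,-0.03,0,32],[0,0,-0.06,0,32],[0,0,0,0,32],[0,0,0,0,32]]}}

```text
time: 28.08
tool_pos: [0.4374, -0.0709, 0.1096]
tcp_rot: [3.117, 0.385, 0.002]
wrist_force: [-1.0, 0.6, -1.3]
width: 0.484
```

Run:
```python
from h import *
s=read_state(); print(s['tool_pos'],yaw(),s['wrist_force'],s['width'])
plan([(.5925,-.113,.108,-1.386,32)])
```

```text
[ 0.43737416 -0.07090299  0.109631  ] -1.3248645477949483 [-1.04522511  0.63467608 -1.26873214] 0.48388948898698814
[[0.0467, 0.0262, 0.0005, 0.0032, 32], [0.0473, 0.0253, 0.0006, 0.0033, 32], [0.0478, 0.0242, 0.0005, 0.0032, 32]]
```

Call:
{"fn": "play_rows", "kwargs": {"motion": [[0.047,0.026,0,0.003,32],[0.047,0.025,0,0.003,32],[0.048,0.024,0,0.003,32],[0,0,0,0,32],[0,0,0,0,32]]}}

```text
time: 28.7
tool_pos: [0.5906, -0.1115, 0.1066]
tcp_rot: [-3.126, -0.297, 0.008]
wrist_force: [-0.3, 0.3, -1.5]
width: 0.483
```

Run:
```python
from h import *
s=read_state(); print(s['tool_pos'],yaw(),s['wrist_force'],s['width'])
plan([(.5925,-.113,.037,-1.386,32)])
snap('wrist','w12')
```

```text
[ 0.5905611  -0.1115444   0.10662434] -1.3813750727323344 [-0.32552194  0.32143127 -1.53500996] 0.4834842021706751
[[0.0008, 0.0009, 0.0348, 0.0004, 32], [0.0008, 0.0009, 0.0348, 0.0003, 32]]
```

View pics/w12.png

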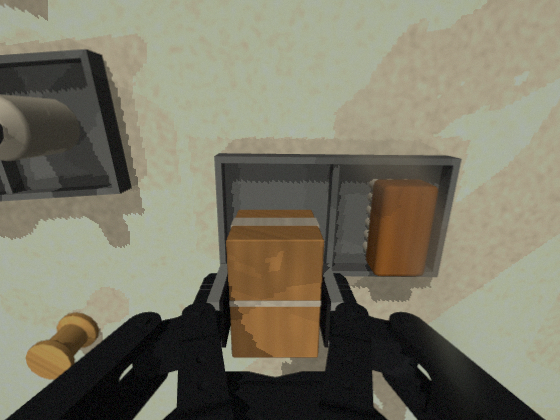

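The brush lies flat in the right compartment (400,227), and the bottle is upright in tray3. The carton is centred over the free compartment (columns 225–332), so I'm lowering it.

Call:
{"fn": "play_rows", "kwargs": {"motion": [[0.001,0.001,0.035,0,32],[0.001,0.001,0.035,0,32],[0,0,0,0,32],[0,0,0,0,32]]}}

```text
time: 29.25
tool_pos: [0.5948, -0.1135, 0.0402]
tcp_rot: [3.127, 0.297, 0.001]
wrist_force: [0.8, -0.6, -2.2]
width: 0.482
```

Call:
{"fn": "play_rows", "kwargs": {"motion": [[0,0,0.006,0,32],[0,0,0,0,32]]}}

```text
time: 29.5
tool_pos: [0.5955, -0.1137, 0.0341]
tcp_rot: [3.127, 0.297, 0.002]
wrist_force: [0.1, 0.1, -1.1]
width: 0.484
```

Call:
{"fn": "play_rows", "kwargs": {"motion": [[0,0,0.003,0,32],[0,0,0,0,32]]}}

```text
time: 29.75
tool_pos: [0.5949, -0.1136, 0.0302]
tcp_rot: [-3.127, -0.297, 0.0]
wrist_force: [-0.4, 0.2, -1.1]
width: 0.487
```

Call:
{"fn": "play_rows", "kwargs": {"motion": [[0,0,0.002,0,32],[0,0,0,0,32]]}}

```text
time: 30.0
tool_pos: [0.5949, -0.1136, 0.028]
tcp_rot: [-3.127, -0.297, 0.001]
wrist_force: [0.0, 0.3, -1.2]
width: 0.485
```

Call:
{"fn": "play_rows", "kwargs": {"motion": [[0,0,0.001,0,32],[0,0,0,0,32]]}}

```text
time: 30.25
tool_pos: [0.595, -0.1136, 0.0272]
tcp_rot: [-3.127, -0.297, 0.0]
wrist_force: [-0.5, -0.2, -1.6]
width: 0.486
```

Call:
{"fn": "play_rows", "kwargs": {"motion": [[0,0,0,0,60],[0,0,0,0,60],[0,0,0,0,60],[0,0,0,0,60],[0,0,-0.03,0,60]]}}

```text
time: 30.88
tool_pos: [0.5923, -0.113, 0.0547]
tcp_rot: [-3.125, -0.297, 0.01]
wrist_force: [-0.5, 1.4, 0.5]
width: 0.701
```

Call:
{"fn": "play_rows", "kwargs": {"motion": [[-0.02,0,-0.06,0,60],[-0.03,0,-0.06,0,60],[-0.03,0,-0.05,0,60],[0,0,0,0,60],[0,0,0,0,60]]}}

```text
time: 31.5
tool_pos: [0.5186, -0.1282, 0.2223]
tcp_rot: [3.128, 0.297, 0.001]
wrist_force: [-0.3, 0.1, -0.0]
width: 0.698
```

Run:
```python
from h import *
s=read_state(); print(s['tool_pos'],s['wrist_force'],s['width'])
snap('wrist','w13'); a=snap('scene','scene1'); b=snap('side','side1')
f=lambda im,x,y:cv2.resize(im[y:y+190,x:x+290,::-1],(780,511),interpolation=cv2.INTER_CUBIC)
cv2.imwrite('pics/scene1b.png',f(a,180,140)); cv2.imwrite('pics/side1b.png',f(b,160,130))
```

```text
[ 0.51864526 -0.12819888  0.22233482] [-0.28490431  0.11185378 -0.01185991] 0.698214195100445
```

View pics/scene1b.png

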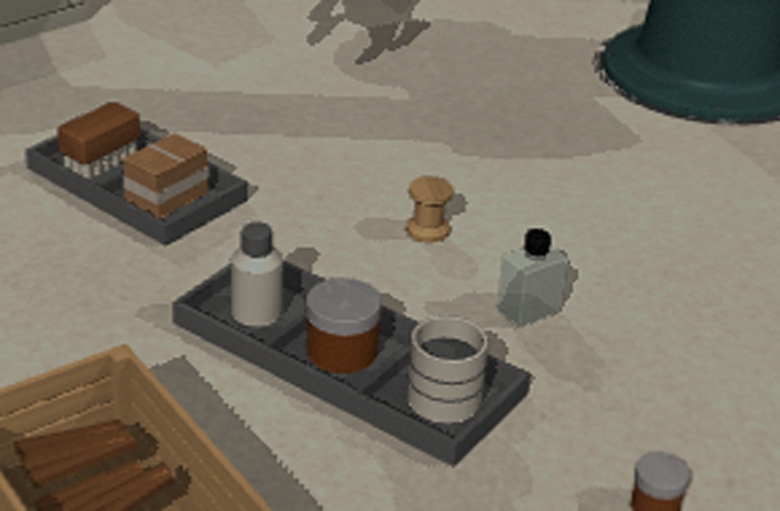

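View pics/side1b.png

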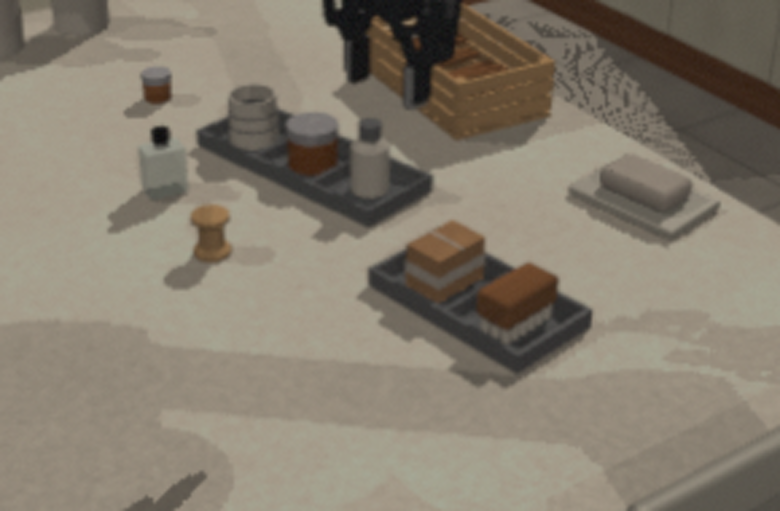

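All five items stand upright inside their compartments. The spool (430,208), the flask (535,280) and the small jar (660,480) are upright, and the gripper is clear. Handing in.

```bash
python3 -c "
from h import *
print(finish_job())"
```

```text
the job is handed in; nothing more can be done
None
```

Both laundry kits are made up and the job is handed in after about 32 s of the 128 s allowed; no verdict was given.

- **Three-compartment tray:** the larger jar is in the middle, with the cup in the +y end compartment and the bottle in the −y end.
- **Two-compartment tray:** the brush, bristles down, is in the −y compartment and the carton in the +y one.

**Last checks:** the final scene and side pictures show all five items upright and inside their compartments. The spool, flask and small jar are still standing and look unmoved, though I judged that by eye and did not measure them again. The gripper was open and about 0.2 m above the trays, with no contact force.

**Less certain points:**
- **Settling on the floor:** only the jar showed a clear contact force when it was set down. The other four I released at the expected floor height, about 5–6 mm above the pick-up height (about 8 mm for the cup). The pictures show them flat.
- **Arm readings:** the position readings wandered by up to about 8 mm while the arm was settling after moves, so I checked heights after it had settled.
- **Camera agreement:** my first positions from the scene and side cameras differed by up to 2–3 cm, so I worked from the wrist camera, which matched the known sizes within a few millimetres.

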